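Shut the tub of paper roses

TASK

Close the white tub of paper roses with its green lid: tuck the lid's tongue under the tub's fixed orange hook, then press the opposite end down firmly, without hammering it, until the sprung orange catch snaps over it and the lid sits level and flat on the rim all round. Let go of it and leave the other things on the table where they are.

Things in the scene. Friction and masses are not known exactly. Their poses are not given: they have to be found in the camera images.
- tub: White open tub 150 (x) x 110 (y) x 70 mm high, walls 4 mm, fixed to the table. Origin at the centre of its underside, z up; rim at z = 70 mm. Fixed orange hook at its -x end (nearer the robot), sprung orange catch at its +x end.
- catch_nose (a point): Inner lower edge of the catch's nose: tub frame (71, 0, 76) mm at rest; 50 mm wide in y, flat below. Above the 3 mm thick nose a 60 degree ramp leads up and out from (x 71, z 79) to (x 77, z 89), the catch's top.
- catch (a joint): The catch's outward slide in m: 0 at rest, at most 0.010, along the tub's +x. Spring 7.5 N at 0 and 3 N more per mm; it returns by itself. The lid's end pressed on its ramp pushes it out 2 to 4 mm, taking some 10 to 20 N down at the lid's white patch; the push eases part way, and only when the lid is on the rim does the catch snap back to 0 over its top.
- lid: Green loose lid, 90 to 185 g: plate 150 (x) x 122 (y) x 5 mm, side skirts 3 mm thick hanging 9 mm below it (x -45 to 65, inner faces y +-58 mm) that go outside the tub's walls. Origin: centre of the plate's underside, z up. Starts flat on its skirts. Closed, its frame is that of point tub_rim, with 2 mm play in x, 3 in y.
- lid_handle (a point): Grip point of the lid's white bar handle, 29 mm above the plate's underside at its centre; axes as the lid's. The bar is 16 (x) x 70 (y) mm, from z = 5 to 39 mm in the lid's frame; fingers close along the lid's x.
- lid_press (a point): Centre of the white patch (24 x 44 mm) on the lid's top face near its +x end: lid frame (56, 0, 5) mm; press down here.
- lid_tongue (a point): Middle of the lower edge of the tongue's tip: lid frame (-85, 0, 0) mm. The tongue is 60 mm wide, 5 mm thick and sticks out 10 mm from the plate's -x end. It enters the hook's pocket with the lid tilted by 5 to 15 degrees, +x end high; at about 4 to 6 degrees the +x end meets the catch's ramp.
- tub_rim (a point): Centre of the tub's mouth at rim height, tub frame (0, 0, 70) mm; axes as the tub's.
- hook_mouth (a point): Below the inner edge of the hook's overhang, at rim height: tub frame (-77, 0, 70) mm. From here the pocket runs 10 mm along the tub's -x to an upright stop, over a ledge level with the rim, 10 mm high under the overhang, 70 mm wide in y and open at its sides; hook top at z = 85 mm.
- tape_roll: Green roll of tape, 84 mm across, 24 mm high; origin at the centre of its underside. Bystander.
- rose_bud: White paper rose bud, 68 mm across, 62 mm high, upright; origin at the centre of its underside. Bystander.
- scissors: Scissors lying flat, about 180 mm long, black handles; origin near the pivot. Bystander.
- glue_gun: Blue glue gun lying on its side, about 155 x 120 mm, 36 mm high; origin under the barrel. Bystander.
- wire_spool: Copper wire spool, 64 mm across, 50 mm high; origin at the centre of its underside. Bystander.
- pin_jar: Amber jar with a yellow cap, 60 mm across, 80 mm high; origin at the centre of its underside. Bystander.
- round_cover: Blue round cover of another tub, 104 mm across, 32 mm high with its knob; origin at the centre of its underside. Bystander, does not fit.
Things that resemble listed ones, but are neither listed nor needed, are in the scene too. Leave any red look-alike of the lid alone.

How it is judged:
By the outcome, as a careful person would: the job done as asked, in the order asked, and still so for the second after the job is handed in, with the robot touching nothing.
It also fails if it takes over 48 s, if anything falls off the work surface, if the arm or the gripper's body presses on something with over 40 N, if the wrist force passes 120 N, or if a joint passes its speed limit or range.

ROBOT

A 6-joint arm with a two-finger parallel gripper is mounted at the origin on the work surface. World frame = base frame: x ahead of the robot, y to its left, z up, the work surface at z = 0. Lengths are in m, angles in rad, forces in N, time in s.
With the tool pointing down it reaches from about 0.325 to 0.925 m from the base axis. Payload 3.1 kg.
Tool frame: the origin (TCP) lies at the very end of the fingers, on their centre line; the grasp point (between the pads) lies 19 mm behind it (bot.tcp_to_grasp is the distance from the TCP to the grasp point, in m); z points along the fingers, y is the line along which they close (so a half turn about z gives the same grasp; the last joint's range is limited). The gripper opens to 85 mm and grips with 20 to 120 N. Pads are 22 mm wide; open, the fingers measure 114 mm over their backs; the gripper's body (76 mm by 85 mm) begins 54 mm behind the grasp point. The pads swing forward as they close: fully open they stand 13 mm farther back than shut.
Start: joints at [1.049, 0.217, 1.613, -0, 1.311, -0.112], TCP at [0.249, 0.573, 0.231] pointing down, gripper open.
Joint ranges: [-2.75, 2.75], [-0.78, 2.1], [0.31, 2.55], [-1.13, 4.27], [0.13, 2.63], [-2.58, 2.58]. Speed limits (rad/s): [2.79, 2.79, 3.14, 3.14, 3.14, 3.14].

INTERFACE

Orientations are given as a unit quaternion [w, x, y, z].
In Python, from rig import bot gives the robot as it stands.
- The arm moves only by the shell command python3 -m inch 'ROWS' [FORCE]. ROWS is JSON, a list that holds one entry, the list of rows, each a list of 7 numbers: the turn, a rotation vector about the tool's x, y, z in units of 6 degrees (1.0 is 6 degrees), then the shift along the tool's x, y, z in units of 40 mm (1.0 is 40 mm), then the opening, from 0 (shut) to 1 (fully open). A call has 1 to 5 rows; each row is the pose to reach, as a shift and turn from the pose commanded when the call began, along the tool's axes at that moment; what a row does not reach only later rows make up. A row lasts 1/12 s, in which the tool goes at most 41.7 mm and 7.16 degrees, less where a joint would pass 70% of its speed; a pose out of reach is approached as far as the arm can. A call with a gripper value outside its range is refused whole. The fingers move at their own pace and stop on an object; FORCE is the grip in N (left out, the last holds). Time passes only in rows, so rows that repeat a pose let the fingers close. It gives the time, the measured TCP pose, the force, the opening and the grip force at its end, in the units of the state.
- bot.get_state(): the state, without advancing time (a new reading comes with each control period).
- bot.capture(name): name is "scene" or "top"; returns a dict with "frame" (480x640x3 uint8, blue, green, red), "fovy" (degrees; the focal length in pixels is half the picture's height over the tangent of half this angle, whatever the lens; pixels are square), "cx", "cy" (the principal point, pixels), "rvec" (rotation vector, rad) and "tvec" (3), from world to camera coordinates, as OpenCV has them. Camera axes: x right, y down, z forward; pixel columns grow to the right and rows downward; lengths in m; the calibration is good to about 2 mm. A picture is of the moment at which its call begins. There is no depth.
- bot.finish_job(): hands the job in; it is judged then, once.
Trained networks look in a picture, given as the dict that the camera call returned (one of the last four; its "shot" number tells which), for a name from the list of things; names that differ only in an ending like _2 or _b are one class to them, and where a whole thing is asked for, a point or a joint stands for the part that bears it (a point fixed in the world has none). Each returns a list of dicts, best first, with "score" (0 to 1); they miss things now and then, are a little off and sometimes report something else, mostly with a low value. They report only what shows in the picture. A call takes as long as a camera call. They do not tell look-alikes from the thing itself.
- bot.look_for(picture, label): "at" ([column, row] in pixels, amid what is visible of it).
- bot.tip_of(picture, label): "at" ([column, row] in pixels: a listed point, or the origin of a listed thing).
The state is a dict: "time": time; "joint_pos": joint angles; "qd": joint speeds; "joint_efforts": joint torques, N m; "tcp_pos": TCP position; "orientation": TCP orientation; "contact_force": force on the tool from outside, world axes, zero at the start; "wrist_torque": the same for the moment, N m; "gripper_width": finger opening in m; "gripper_force": force on a finger pad.
Only numpy, scipy, OpenCV 4.12 (cv2) and the standard library are available. Lean on these libraries where they do the work, as an engineer would, in place of code of your own. Each camera call takes 0.05 s, during which the arm holds its last target. There are 200 camera calls.

## Working session

There is one attempt and no reset: what is moved stays moved. The work goes in short steps, Python scripts to look and compute and a shell command to move; the robot and the scene stay as the last step left them, time stands still between calls to the robot, and variables do not carry over. Pictures are saved under pics/ and viewed, at most 10 in all, crops included, and the job is handed in when it is done.

```bash
mkdir -p pics; ls; cat > h.py <<'E'
import numpy as np, cv2
from scipy.spatial.transform import Rotation as R
from rig import bot
def K(p):
    f=240/np.tan(np.radians(p["fovy"])/2); return np.array([[f,0,p["cx"]],[0,f,p["cy"]],[0,0,1.]])
def ray(p,uv):
    M=R.from_rotvec(np.ravel(p["rvec"])).as_matrix(); t=np.ravel(p["tvec"])
    d=M.T@np.linalg.inv(K(p))@np.array([uv[0],uv[1],1.]); return -M.T@t,d
def at_z(p,uv,z):
    c,d=ray(p,uv); return c+d*(z-c[2])/d[2]
def tri(l):
    A=np.zeros((3,3));b=np.zeros(3)
    for p,uv in l:
        c,d=ray(p,uv); d=d/np.linalg.norm(d); P=np.eye(3)-np.outer(d,d); A+=P;b+=P@c
    return np.linalg.solve(A,b)
def proj(p,X):
    return cv2.projectPoints(np.array(X,float).reshape(-1,3),np.ravel(p["rvec"]).astype(float),np.ravel(p["tvec"]).astype(float),K(p),None)[0].reshape(-1,2)
E
python3 - <<'E'
from h import *
np.set_printoptions(precision=4,suppress=True)
P={n:bot.capture(n) for n in("scene","top")}
for n,p in P.items():
    cv2.imwrite(f"pics/{n}0.png",p["frame"]); print(n,p["fovy"],ray(p,(320,240)))
zz=dict(lid_handle=.038,lid_press=.014,lid_tongue=.009,tub_rim=.07,hook_mouth=.07,catch_nose=.076,lid=.009,tub=0)
for k,z in zz.items():
    for n,p in P.items():
        for d in bot.tip_of(p,k)[:3]: print(k,n,np.round(d["at"],1),round(d["score"],2),at_z(p,d["at"],z))
E
```

```text
pics
scene 47.62501079079526 (array([1.079 , 0.7329, 1.082 ]), array([-0.4236, -0.5195, -0.7423]))
top 48.276967249739336 (array([0.3459, 0.0138, 1.3842]), array([ 0.1104, -0.0089, -0.9939]))
lid_handle scene [468.8 261.1] 0.95 [0.2289 0.2828 0.038 ]
lid_handle scene [327.4 145.9] 0.86 [ 0.2254 -0.2911  0.038 ]
lid_handle scene [342.9 198.7] 0.76 [ 0.3371 -0.0814  0.038 ]
lid_handle top [344.3 298.9] 0.9 [ 0.3484 -0.061   0.038 ]
lid_handle top [429.6 341.4] 0.85 [ 0.2469 -0.2734  0.038 ]
lid_handle top [262.7 236.9] 0.84 [0.501  0.1467 0.038 ]
lid_press scene [342.4 305.3] 0.94 [0.5559 0.183  0.014 ]
lid_press scene [361.6 207.6] 0.77 [ 0.3012 -0.0408  0.014 ]
lid_press scene [476.  258.7] 0.68 [0.1884 0.2783 0.014 ]
lid_press top [211.5 363. ] 0.75 [0.1846 0.2683 0.014 ]
lid_press top [337.8 322.2] 0.66 [ 0.2897 -0.0464  0.014 ]
lid_press top [410.  332.7] 0.66 [ 0.2661 -0.2291  0.014 ]
lid_tongue scene [318. 221.] 0.72 [ 0.4278 -0.0768  0.009 ]
lid_tongue scene [442.8 295.5] 0.57 [0.3395 0.3058 0.009 ]
lid_tongue scene [354.  262.1] 0.55 [0.4439 0.0946 0.009 ]
lid_tongue top [349.
[... 400 characters left out ...]
op [401.6 232.1] 0.82 [ 0.5147 -0.1998  0.07  ]
hook_mouth top [478.8 199.4] 0.22 [ 0.6001 -0.3934  0.07  ]
catch_nose scene [223.3 221.1] 0.6 [ 0.6631 -0.172   0.076 ]
catch_nose top [388.4 175.9] 0.47 [ 0.6549 -0.1664  0.076 ]
lid scene [346.2 286.5] 0.75 [0.5101 0.1426 0.009 ]
lid scene [326.1 160.6] 0.75 [ 0.2498 -0.2655  0.009 ]
lid scene [342.9 212.6] 0.66 [ 0.3523 -0.0608  0.009 ]
lid top [342.1 301.3] 0.92 [ 0.3423 -0.0571  0.009 ]
lid top [264.7 232.1] 0.72 [0.517  0.1448 0.009 ]
lid top [208.7 336.6] 0.68 [0.2491 0.2788 0.009 ]
tub scene [247.7 225.3] 0.66 [ 0.5866 -0.1865  0.    ]
tub top [388.1 204.1] 0.7 [ 0.5972 -0.176   0.    ]
tub top [262.5 237. ] 0.27 [0.5052 0.151  0.    ]
```

View pics/scene0.png

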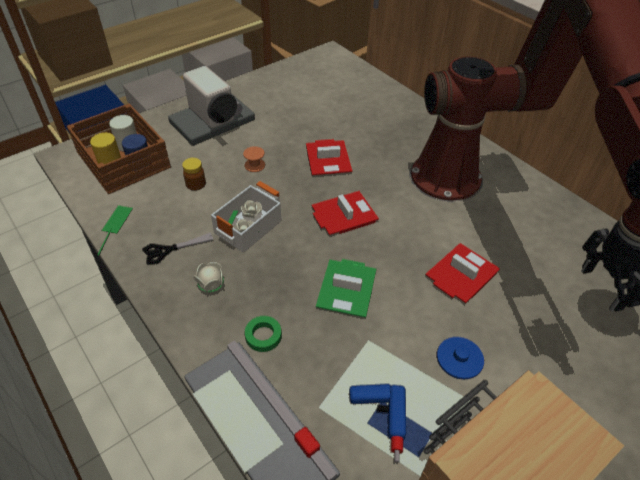

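View pics/top0.png

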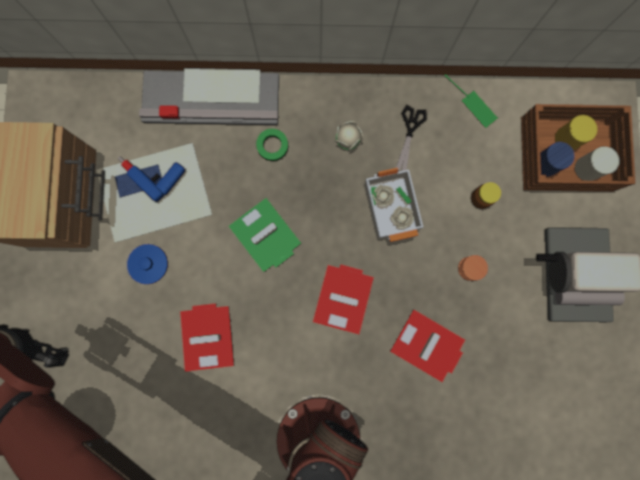

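The green lid is at about (347,287) in scene and (265,235) in top, with its patch end up-left in the top view and its tongue at (282,262). The tub is at (393,205) in top, with its hook at (402,236) and its catch at (386,173). Next I'll refine both poses by silhouette.

```bash
cat > fit.py <<'E'
from h import *
from scipy.optimize import minimize
np.set_printoptions(precision=4,suppress=True)
def box(x0,x1,y0,y1,z0,z1): return np.array([[x,y,z] for x in(x0,x1) for y in(y0,y1) for z in(z0,z1)])/1000
LID=[box(-75,75,-61,61,0,5),box(-45,65,-61,61,-9,5),box(-85,-75,-30,30,0,5),box(-8,8,-35,35,5,39)]
TUB=[box(-75,75,-55,55,0,70)]
def sil(p,parts,T,S=4):
    x,y,z,a=T; m=np.zeros((480*S//2,640*S//2),np.uint8) if 0 else np.zeros((480,640),np.uint8)
    M=R.from_euler('z',a).as_matrix()
    for b in parts:
        q=proj(p,b@M.T+[x,y,z]); h=cv2.convexHull(q.astype(np.float32))
        cv2.fillConvexPoly(m,np.round(h*256).astype(np.int32),255,cv2.LINE_AA,8)
    return m
def fit(ps,masks,parts,T0,z):
    f=lambda v:sum(np.abs(sil(p,parts,(v[0]/1e3,v[1]/1e3,z,v[2]/50)).astype(float)-cv2.GaussianBlur(m,(0,0),.5)).sum()/255 for p,m in zip(ps,masks))
    s0=np.array([T0[0]*1e3,T0[1]*1e3,T0[2]*50]); best=None
    for k in range(3):
        sim=np.vstack([s0]+[s0+5*(-1)**k*np.eye(3)[i] for i in range(3)])
        r=minimize(f,s0,method='Nelder-Mead',options=dict(initial_simplex=sim,xatol=.02,fatol=.1)); s0=r.x
    return np.array([r.x[0],r.x[1],np.degrees(r.x[2]/50)]),r.fun
E
python3 - <<'E'
from fit import *
P=[bot.capture(n) for n in("scene","top")]
L=[];
for p,c in zip(P,[(347,287),(265,235)]):
    f=p["frame"]; hsv=cv2.cvtColor(f,cv2.COLOR_BGR2HSV)
    g=cv2.inRange(hsv,(45,90,40),(85,255,255)); w=cv2.inRange(hsv,(0,0,120),(180,50,255))
    win=np.zeros_like(g); cv2.circle(win,c,60 if p is P[0] else 45,255,-1); 
    g&=win; n,lab,st,_=cv2.connectedComponentsWithStats(g); g=np.uint8(lab==1+np.argmax(st[1:,4]))*255
    hull=cv2.convexHull(np.vstack(cv2.findContours(g,0,2)[0])); hm=np.zeros_like(g); cv2.fillPoly(hm,[hull],255)
    hm=cv2.dilate(hm,np.ones((9,9)))
    L.append(cv2.morphologyEx(g|(w&hm),cv2.MORPH_OPEN,np.ones((3,3))))
for i in ([0],[1],[0,1]):
    print("lid",i,*fit([P[j] for j in i],[L[j] for j in i],LID,(.505,.145,np.radians(37)),.009))
vis=[]
for p,m,c in zip(P,L,[(347,287),(265,235)]):
    s=p["frame"].copy(); s[cv2.Canny(m,50,100)>0]=(255,0,255); vis.append(cv2.resize(s[c[1]-50:c[1]+50,c[0]-65:c[0]+65],None,fx=3,fy=3))
for p,c in zip(P,[(247,215),(393,205)]): vis.append(cv2.resize(p["frame"][c[1]-50:c[1]+50,c[0]-65:c[0]+65],None,fx=3,fy=3,interpolation=2))
cv2.imwrite("pics/z1.png",np.vstack([np.hstack(vis[:2]),np.hstack(vis[2:])]))
s=bot.get_state(); print(s["tcp_pos"],R.from_quat(np.roll(s["orientation"],-1)).as_matrix(),s["gripper_width"])
E
```

```text
lid [0] [510.0452 145.5245  38.4714] 447.70588235294116
lid [1] [509.2925 147.1933  37.7213] 497.20392156862744
lid [0, 1] [509.2907 145.9793  38.2292] 954.4274509803922
[0.249  0.5733 0.2313] [[-0.9172  0.3985 -0.    ]
 [ 0.3985  0.9172  0.    ]
 [ 0.     -0.     -1.    ]] 0.08524844350904649
```

View pics/z1.png

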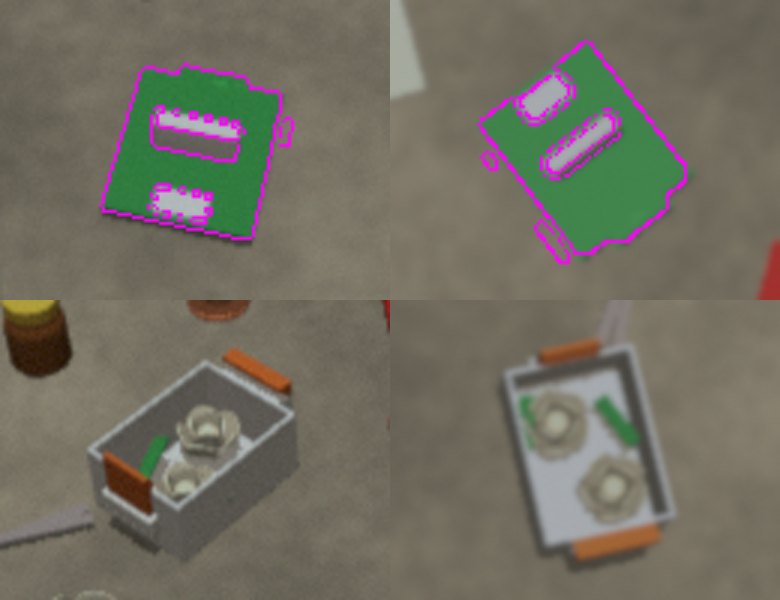

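```bash
cat > go.py <<'E'
import sys
from h import *
np.set_printoptions(precision=3,suppress=True)
def go(pos,yaw,tilt=0):
    """units to reach TCP pos (mm); tool y along yaw (deg), tool z down, then +x end raised by tilt"""
    s=bot.get_state(); C=R.from_quat(np.roll(s["orientation"],-1)); a=np.radians(yaw)
    y=np.array([np.cos(a),np.sin(a),0]); z=np.array([0,0,-1.]); x=np.cross(y,z)
    T=R.from_matrix(np.c_[x,y,z]); T=R.from_rotvec(x*np.radians(tilt))*T
    d=C.inv().apply(np.array(pos)/1e3-s["tcp_pos"])/.04
    print("turn",np.degrees((C.inv()*T).as_rotvec())/6,"shift",d,"t",s["time"],"j",np.array(s["joint_pos"]),"F",np.array(s["contact_force"]))
if __name__=="__main__":
    v=[float(q) for q in sys.argv[1:]]; go(v[:3],v[3],v[4] if len(v)>4 else 0)
E
python3 - <<'E'
from h import *
from scipy.optimize import least_squares
P=[bot.capture(n) for n in("scene","top")]
off=[((247-65,165),(0,300)),((393-65,155),(390,300))]
cr=[[(181,505),(90,448),(207,362),(297,405)],[(504,374),(634,347),(674,516),(544,548)]]
mod=np.array([[75,55,70],[75,-55,70],[-75,-55,70],[-75,55,70]])/1e3
obs=[]
for p,(c,o),q in zip(P,off,cr):
    u=np.array([[c[0]+(x-o[0]+.5)/3-.5,c[1]+(y-o[1]+.5)/3-.5] for x,y in q]); obs.append(u)
def res(v,I):
    M=R.from_euler('z',v[2]).as_matrix(); X=mod@M.T+[v[0],v[1],0]
    return np.concatenate([(proj(P[i],X)-obs[i]).ravel() for i in I])
for I in ([0],[1],[0,1]):
    r=least_squares(res,[.59,-.18,.2],args=(I,),x_scale=[.01,.01,.1]); print(I,r.x[:2]*1e3,np.degrees(r.x[2]),np.round(r.fun,1))
E
python3 go.py 509.5 146.3 231 38.1
python3 -m inch '[[[0,0,0.8,-1,-0.7,0,1],[0,0,1.6,-2,-1.4,0,1],[0,0,2.4,-3,-2.1,0,1],[0,0,3.2,-4,-2.8,0,1],[0,0,4,-5,-3.5,0,1]]]'
python3 go.py 509.5 146.3 231 38.1
```

```text
[0] [ 585.30018071 -184.01252304] 14.667571747287898 [ 0.5  0.2 -0.2 -0.  -0.4 -1.6  0.1  1.3]
[1] [ 586.96525047 -181.05688894] 13.203156834503574 [ 0.1 -0.3 -0.6 -0.4  0.2  1.   0.4 -0.3]
[0, 1] [ 586.44025552 -181.93196353] 13.783327622109459 [-0.   0.8 -0.2  0.2  0.2 -1.   0.3  2.3  0.2  0.1 -0.6 -0.4  0.8  1.
  1.1  0.1]
turn [-0.     0.     4.737] shift [-10.226  -7.195   0.007] t 1.1 j [ 1.049  0.217  1.613 -0.     1.311 -0.112] F [ 0.431 -1.084  0.222]
time: 1.52
tcp_pos: [0.3585, 0.3942, 0.2315]
orientation: [0.0, 0.404, 0.915, 0.0]
contact_force: [1.9, 0.2, -0.1]
gripper_width: 0.0851
gripper_force: 0.0
turn [0.005 0.001 0.706] shift [-7.123 -1.382  0.012] t 1.5167 j [ 0.701  0.02   1.831 -0.     1.291 -0.038] F [ 1.932  0.196 -0.126]
```

```bash
python3 -m inch '[[[0,0,0.2,-1,-0.2,0,1],[0,0,0.4,-2,-0.4,0,1],[0,0,0.7,-3,-0.6,0,1],[0,0,0.7,-4,-0.8,0,1],[0,0,0.7,-5,-1,0,1]]]' >/dev/null
python3 go.py 509.5 146.3 231 38.1
```

```text
turn [0.009 0.002 0.037] shift [-2.135 -0.249  0.018] t 1.9333 j [ 0.305 -0.024  1.873  0.     1.291 -0.364] F [ 0.471 -0.034 -0.52 ]
```

```bash
python3 -m inch '[[[0,0,0,-1,-0.12,0,1],[0,0,0,-2,-0.25,0.8,1],[0,0,0,-2.13,-0.25,1.6,1],[0,0,0,-2.13,-0.25,2.4,1],[0,0,0,-2.13,-0.25,2.4,1]]]' >/dev/null
python3 go.py 509.5 146.3 19 38.1
python3 - <<'E'
from fit import *
P=[bot.capture(n) for n in("scene","top")]
vis=[cv2.resize(p["frame"][c[1]-65:c[1]+65,c[0]-65:c[0]+65],None,fx=3,fy=3) for p,c in zip(P,[(347,270),(265,235)])]
cv2.imwrite("pics/z2.png",np.hstack(vis))
s=bot.get_state()["tcp_pos"]; print([proj(p,s) for p in P])
E
```

```text
turn [-0.117 -0.067  0.012] shift [-0.11   0.16   2.728] t 2.35 j [ 0.148  0.127  1.925  0.     1.104 -0.518] F [-1.123 -1.362 -1.012]
[array([[351.5852, 254.272 ]]), array([[258.3162, 229.4621]])]
```

View pics/z2.png

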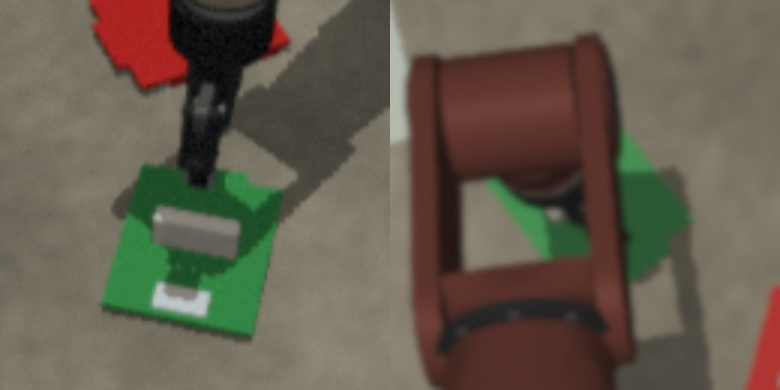

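The gripper stands above the bar and square to it. Descending now.

```bash
python3 -m inch '[[[-0.1,0,0,-0.1,0.1,0.7,1],[-0.1,0,0,-0.1,0.12,1.4,1],[-0.1,0,0,-0.1,0.12,1.9,1],[-0.1,0,0,-0.1,0.12,2.1,1],[-0.1,0,0,-0.1,0.12,2.1,1]]]' >/dev/null
python3 go.py 509.5 146.3 19 38.1
```

```text
turn [ 0.095 -0.003  0.049] shift [ 0.032 -0.148  0.812] t 2.8667 j [ 0.147  0.254  1.948  0.007  0.932 -0.527] F [-0.77   0.122 -0.651]
```

```bash
python3 -m inch '[[[0,0,0,0,0,0,1],[0,0,0,0,0,0,1]]]' >/dev/null
python3 go.py 509.5 146.3 19 38.1
```

```text
turn [0.14  0.023 0.044] shift [ 0.072 -0.201  0.872] t 3.0333 j [ 0.147  0.251  1.945  0.007  0.932 -0.527] F [-0.141  0.084 -0.139]
```

```bash
python3 -m inch '[[[0.14,0.02,0.04,0.07,-0.2,0.4,1],[0.14,0.02,0.04,0.07,-0.2,0.8,1],[0.14,0.02,0.04,0.07,-0.2,0.87,1],[0.14,0.02,0.04,0.07,-0.2,0.87,1],[0.14,0.02,0.04,0.07,-0.2,0.87,1]]]' >/dev/null
python3 go.py 509.5 146.3 19 38.1
python3 -m inch '[[[0,0,0,0,0,0,0],[0,0,0,0,0,0,0],[0,0,0,0,0,0,0],[0,0,0,0,0,0,0],[0,0,0,0,0,0,0]]]' 50
python3 go.py 509.5 146.3 19 38.1
```

```text
turn [-0.042 -0.02  -0.004] shift [-0.02   0.059 -0.063] t 3.45 j [ 0.146  0.308  1.964 -0.     0.875 -0.518] F [-0.09  -0.281  0.674]
time: 3.87
tcp_pos: [0.5074, 0.1456, 0.0168]
orientation: [-0.002, 0.438, 0.899, -0.001]
contact_force: [-0.8, -0.4, 0.5]
gripper_width: 0.0256
gripper_force: 0.0
turn [-0.034 -0.017 -0.003] shift [-0.017  0.052 -0.056] t 3.8667 j [ 0.147  0.307  1.964 -0.     0.875 -0.518] F [-0.85  -0.386  0.464]
```

```bash
python3 -m inch '[[[0,0,0,0,0,0,0],[0,0,0,0,0,0,0],[0,0,0,0,0,0,0],[0,0,0,0,0,0,0],[0,0,0,0,0,0,0]]]'
python3 -m inch '[[[0,0,0,0,0,-0.3,0],[0,0,0,0,0,-0.8,0],[0,0,0,0,0,-1.6,0],[0,0,0,0,0,-2.4,0],[0,0,0,0,0,-3.2,0]]]'
# target: 586.5 -182, height, yaw 13.4
python3 go.py 586.5 -182 150 13.4 10
```

```text
time: 4.28
tcp_pos: [0.5079, 0.1457, 0.017]
orientation: [-0.001, 0.438, 0.899, -0.001]
contact_force: [0.1, 0.9, 3.6]
gripper_width: 0.0151
gripper_force: 49.3
time: 4.7
tcp_pos: [0.506, 0.1453, 0.145]
orientation: [-0.003, 0.438, 0.899, -0.003]
contact_force: [0.4, 0.3, -0.9]
gripper_width: 0.0152
gripper_force: 48.8
turn [1.563 0.34  4.104] shift [-7.681 -3.462 -0.128] t 4.7 j [ 0.146  0.106  1.912 -0.001  1.131 -0.518] F [ 0.395  0.344 -0.851]
```

```bash
python3 go.py 602.5 -178.2 160 13.4 -12
python3 -m inch '[[[-0.3,0,0.7,-1,-0.45,-0.1,0],[-0.6,0,1.4,-2,-0.9,-0.2,0],[-1,0,2.1,-3,-1.35,-0.3,0],[-1.4,-0.2,2.8,-4,-1.8,-0.4,0],[-1.8,-0.3,3.5,-5,-2.25,-0.4,0]]]' >/dev/null
python3 go.py 602.5 -178.2 160 13.4 -12
```

```text
turn [-2.047 -0.45   4.097] shift [-7.852 -3.091 -0.382] t 4.7 j [ 0.146  0.106  1.912 -0.001  1.131 -0.518] F [ 0.395  0.344 -0.851]
turn [-0.216 -0.149  0.56 ] shift [-3.215  0.205  0.052] t 5.1167 j [-0.286  0.05   1.951  0.126  0.99  -0.641] F [ 0.66  -0.108 -1.733]
```

```bash
python3 -m inch '[[[0,0,0.3,-1,0.05,0,0],[-0.1,0,0.5,-2,0.1,0,0],[-0.1,0,0.5,-2.6,0.15,0,0],[-0.1,0,0.5,-2.6,0.15,0,0],[-0.1,0,0.5,-2.6,0.15,0,0]]]' >/dev/null
python3 go.py 602.5 -178.2 110.5 13.4 -12
python3 - <<'E'
from h import *
P=[bot.capture(n) for n in("scene","top")]
vis=[cv2.resize(p["frame"][c[1]-65:c[1]+65,c[0]-65:c[0]+65],None,fx=3,fy=3,interpolation=2) for p,c in zip(P,[(250,190),(393,205)])]
cv2.imwrite("pics/z3.png",np.hstack(vis))
E
```

```text
turn [-0.154 -0.162  0.061] shift [-0.644 -0.145  1.233] t 5.5333 j [-0.437  0.168  1.823  0.157  1.015 -0.753] F [-0.831 -0.215 -2.246]
```

View pics/z3.png

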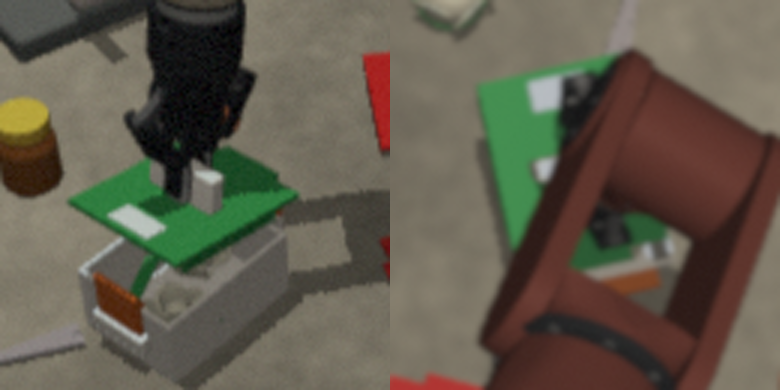

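The lid is held tilted above the tub with its patch end high. Settling over the tub.

```bash
python3 -m inch '[[[-0.15,-0.16,0.06,-0.6,-0.1,0.3,0],[-0.15,-0.16,0.06,-0.6,-0.1,0.5,0],[-0.15,-0.16,0.06,-0.6,-0.1,0.6,0],[-0.15,-0.16,0.06,-0.6,-0.1,0.6,0],[-0.15,-0.16,0.06,-0.6,-0.1,0.6,0]]]' >/dev/null
python3 -m inch '[[[0,0,0,0,0,0,0]]]' >/dev/null
python3 go.py 602.5 -178.2 110.5 13.4 -12
python3 - <<'E'
from h import *
P=[bot.capture(n) for n in("scene","top")]
s=bot.get_state(); C=R.from_quat(np.roll(s["orientation"],-1)); t=np.array(s["tcp_pos"])
# predicted lid corners from grasp: lid X=tool y, lid Y=tool x, lid Z=-tool z
def lid(X): X=np.array(X)/1e3; return t+C.apply(np.array([X[1],X[0],.008-X[2]]))
M=R.from_euler('z',13.4,degrees=True).as_matrix()
tub=lambda X: np.array([.5865,-.182,0])+M@(np.array(X)/1e3)
vis=[]
for p,c in zip(P,[(250,200),(393,205)]):
    f=p["frame"][c[1]-50:c[1]+50,c[0]-50:c[0]+50]; S=4
    f=cv2.resize(f,None,fx=S,fy=S,interpolation=2)
    for pts,col in (([lid(X) for X in [(75,61,5),(75,-61,5),(-75,-61,5),(-75,61,5)]],(255,0,255)),([lid((a,b,5)) for a,b in((44,22),(68,22),(68,-22),(44,-22))],(0,0,255)),([tub((a,b,70)) for a,b in((75,55),(75,-55),(-75,-55),(-75,55))],(255,255,0))):
        q=(proj(p,pts)-np.array(c)+50+.5)*S-.5
        cv2.polylines(f,[np.round(q).astype(int)],True,col,1,cv2.LINE_AA)
    vis.append(f)
cv2.imwrite("pics/z4.png",np.hstack(vis))
E
```

```text
turn [0.016 0.003 0.038] shift [-0.08  -0.099  0.646] t 6.1333 j [-0.463  0.211  1.824  0.166  0.95  -0.786] F [ 0.26   0.367 -1.035]
```

View pics/z4.png

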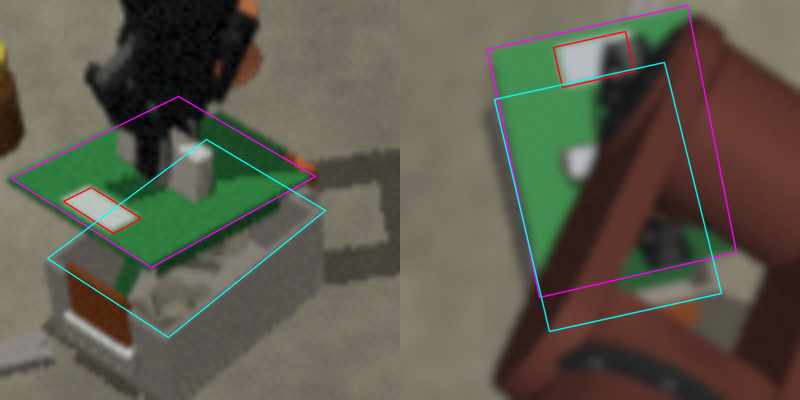

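Both overlays match within about 2 mm. Lowering the tongue in front of the hook.

```bash
python3 go.py 602.5 -178.2 98 13.4 -12
python3 -m inch '[[[0,0,0.03,-0.08,-0.05,0.3,0],[0,0,0.03,-0.08,-0.1,0.6,0],[0,0,0.03,-0.08,-0.15,0.9,0],[0,0,0.03,-0.08,-0.15,0.95,0],[0,0,0.03,-0.08,-0.15,0.95,0]]]' >/dev/null
python3 -m inch '[[[0,0,0,0,0,0,0]]]'
python3 go.py 602.5 -178.2 98 13.4 -12
python3 go.py 584.0 -182.6 98 13.4 -12
```

```text
turn [0.022 0.01  0.035] shift [-0.065 -0.17   0.96 ] t 6.2333 j [-0.463  0.211  1.823  0.166  0.95  -0.786] F [-0.278 -0.47  -0.7  ]
time: 6.73
tcp_pos: [0.6025, -0.1789, 0.0968]
orientation: [0.065, 0.617, 0.78, 0.082]
contact_force: [-0.2, -0.1, -0.8]
gripper_width: 0.0157
gripper_force: 49.0
turn [ 0.004 -0.003 -0.007] shift [ 0.017  0.011 -0.028] t 6.7333 j [-0.466  0.272  1.835  0.175  0.881 -0.8  ] F [-0.18  -0.051 -0.757]
turn [ 0.004 -0.003 -0.007] shift [ 0.017 -0.454 -0.127] t 6.7333 j [-0.466  0.272  1.835  0.175  0.881 -0.8  ] F [-0.18  -0.051 -0.757]
```

```bash
python3 -m inch '[[[0,0,0,0,-0.13,-0.03,0],[0,0,0,0,-0.25,-0.06,0],[0,0,0,0,-0.35,-0.08,0],[0,0,0,0,-0.4,-0.09,0],[0,0,0,0,-0.4,-0.09,0]]]'
python3 -m inch '[[[0,0,0,0,-0.03,-0.01,0],[0,0,0,0,-0.06,-0.01,0],[0,0,0,0,-0.06,-0.01,0]]]'
python3 - <<'E'
from h import *
P=[bot.capture(n) for n in("scene","top")]
s=bot.get_state(); C=R.from_quat(np.roll(s["orientation"],-1)); t=np.array(s["tcp_pos"])
M=R.from_euler('z',13.4,degrees=True).as_matrix()
tip=t+C.apply([0,-.085,.008]); print("tip in tub",(M.T@(tip-[.5865,-.182,0]))*1e3, s["contact_force"])
vis=[cv2.resize(p["frame"][c[1]-50:c[1]+50,c[0]-50:c[0]+50],None,fx=4,fy=4,interpolation=2) for p,c in zip(P,[(255,200),(400,220)])]
cv2.imwrite("pics/z5.png",np.hstack(vis))
E
```

```text
time: 7.15
tcp_pos: [0.5864, -0.1831, 0.0983]
orientation: [0.066, 0.617, 0.78, 0.082]
contact_force: [-0.7, -0.5, -1.2]
gripper_width: 0.015
gripper_force: 49.0
time: 7.4
tcp_pos: [0.5847, -0.1836, 0.0981]
orientation: [0.066, 0.617, 0.78, 0.083]
contact_force: [0.5, -0.5, -1.0]
gripper_width: 0.0152
gripper_force: 49.1
tip in tub [-83.57908648  -1.00204958  72.33675967] [ 0.17384383 -0.4541783  -0.47938594]
```

View pics/z5.png

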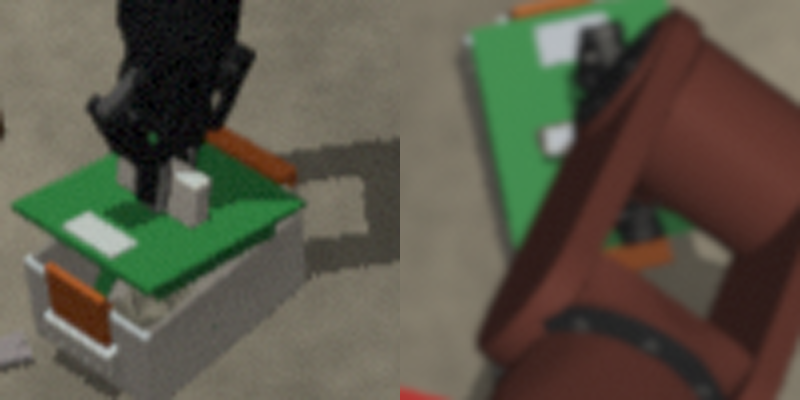

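The tongue has gone under the hook without contact force. Feeling for the stop next.

```bash
python3 -m inch '[[[0,0,0,0,-0.03,-0.005,0],[0,0,0,0,-0.05,-0.01,0],[0,0,0,0,-0.05,-0.01,0],[0,0,0,0,-0.05,-0.01,0]]]'
python3 -m inch '[[[0,0,0,0,-0.02,0,0],[0,0,0,0,-0.05,-0.01,0],[0,0,0,0,-0.05,-0.01,0],[0,0,0,0,-0.05,-0.01,0]]]'
```

```text
time: 7.83
tcp_pos: [0.5843, -0.1837, 0.0986]
orientation: [0.067, 0.617, 0.78, 0.084]
contact_force: [4.2, 2.2, -2.7]
gripper_width: 0.015
gripper_force: 49.0
time: 8.17
tcp_pos: [0.584, -0.1839, 0.0992]
orientation: [0.069, 0.617, 0.779, 0.085]
contact_force: [8.2, 2.8, -4.5]
gripper_width: 0.015
gripper_force: 49.1
```

```bash
python3 go.py 586.7 -182.2 87.6 13.4 -6.5
python3 -m inch '[[[0,0,0,0,0.04,0.03,0],[0,0,0,0,0.06,0.06,0],[0,0,0,0,0.06,0.06,0]]]'
python3 go.py 587 -182 88.2 13.4 -6.5
```

```text
turn [ 1.008  0.022 -0.022] shift [0.027 0.01  0.299] t 8.1667 j [-0.491  0.234  1.878  0.187  0.871 -0.832] F [ 8.237  2.804 -4.549]
time: 8.42
tcp_pos: [0.5845, -0.1838, 0.0967]
orientation: [0.067, 0.616, 0.78, 0.083]
contact_force: [4.0, 1.4, 0.1]
gripper_width: 0.0154
gripper_force: 49.9
turn [ 0.951  0.017 -0.003] shift [0.031 0.024 0.223] t 8.4167 j [-0.489  0.241  1.874  0.182  0.872 -0.829] F [4.02  1.438 0.072]
```

```bash
python3 -m inch '[[[0.2,0,0,0.01,0.04,0.05,0],[0.4,0,0,0.02,0.05,0.1,0],[0.6,0,0,0.03,0.05,0.14,0],[0.8,0,0,0.03,0.06,0.17,0],[0.8,0,0,0.03,0.06,0.17,0]]]'
python3 go.py 587 -182 87 13.4 -6
```

```text
time: 8.83
tcp_pos: [0.5865, -0.1813, 0.0889]
orientation: [0.038, 0.618, 0.783, 0.049]
contact_force: [-0.6, -0.5, -0.8]
gripper_width: 0.0154
gripper_force: 49.9
turn [ 0.184 -0.004  0.002] shift [-0.021  0.003  0.047] t 8.8333 j [-0.454  0.291  1.819  0.098  0.939 -0.742] F [-0.648 -0.493 -0.758]
```

```bash
python3 -m inch '[[[0.1,0,0,0,-0.01,0.02,0],[0.2,0,0,0,-0.01,0.05,0],[0.3,0,0,0,-0.01,0.07,0],[0.3,0,0,0,-0.01,0.07,0]]]'
python3 go.py 587 -182 86 13.4 -5
python3 - <<'E'
from h import *
s=bot.get_state(); C=R.from_quat(np.roll(s["orientation"],-1)); t=np.array(s["tcp_pos"])
M=R.from_euler('z',13.4,degrees=True).as_matrix()
tip=t+C.apply([0,-.085,.008]); print("tip in tub",(M.T@(tip-[.5865,-.182,0]))*1e3)
P=[bot.capture(n) for n in("scene","top")]
vis=[cv2.resize(p["frame"][c[1]-50:c[1]+50,c[0]-50:c[0]+50],None,fx=4,fy=4,interpolation=2) for p,c in zip(P,[(255,210),(400,200)])]
cv2.imwrite("pics/z6.png",np.hstack(vis))
E
```

```text
time: 9.17
tcp_pos: [0.5866, -0.1816, 0.0867]
orientation: [0.029, 0.619, 0.784, 0.037]
contact_force: [-0.0, -1.1, -1.7]
gripper_width: 0.0151
gripper_force: 49.8
turn [ 0.07   0.003 -0.003] shift [-0.012  0.005  0.017] t 9.1667 j [-0.444  0.307  1.8    0.072  0.961 -0.717] F [-0.045 -1.09  -1.733]
tip in tub [-83.64630979   0.39935577  70.65561188]
```

View pics/z6.png

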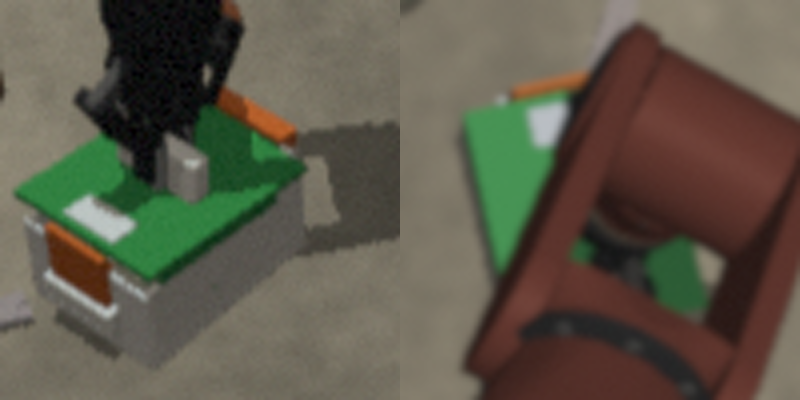

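```bash
python3 -m inch '[[[0.05,0,0,0,0,0.01,0.3],[0.05,0,0,0,0,0.01,0.5],[0.05,0,0,0,0,0.01,0.5],[0.05,0,0,0,0,0.01,0.5]]]'
python3 -m inch '[[[0,0,0,0,0,-0.4,0.5],[0,0,0,0,0,-0.9,0.5],[0,0,0,0,0,-1.4,0.5],[0,0,0,0,0,-1.6,0.5],[0,0,0,0,0,-1.6,0]]]'
python3 go.py 643.5 -168.5 110 13.4 0
```

```text
time: 9.6
tcp_pos: [0.587, -0.1819, 0.087]
orientation: [0.029, 0.619, 0.784, 0.035]
contact_force: [-0.4, 0.1, 0.9]
gripper_width: 0.0426
gripper_force: 0.0
time: 10.02
tcp_pos: [0.5831, -0.1841, 0.1536]
orientation: [0.031, 0.619, 0.784, 0.036]
contact_force: [0.8, 0.3, 0.6]
gripper_width: 0.0318
gripper_force: 0.0
turn [ 0.91   0.043 -0.006] shift [0.034 1.449 1.234] t 10.0167 j [-0.449  0.214  1.773  0.064  1.078 -0.71 ] F [0.846 0.276 0.619]
```

```bash
python3 -m inch '[[[0.5,0,0,0,0.6,0,0],[0.9,0,0,0,1.2,0.3,0],[0.9,0,0,0.03,1.3,0.6,0],[0.9,0,0,0.03,1.3,0.9,0],[0.9,0,0,0.03,1.3,0.9,0]]]' >/dev/null
python3 -m inch '[[[0,0,0,0,0,0,0],[0,0,0,0,0,0,0]]]'
python3 go.py 638 -169.5 95 13.4 0
python3 - <<'E'
from h import *
P=[bot.capture(n) for n in("scene","top")]
vis=[cv2.resize(p["frame"][c[1]-50:c[1]+50,c[0]-50:c[0]+50],None,fx=4,fy=4,interpolation=2) for p,c in zip(P,[(250,210),(395,205)])]
cv2.imwrite("pics/z7.png",np.hstack(vis))
E
```

```text
time: 10.6
tcp_pos: [0.633, -0.1693, 0.1184]
orientation: [-0.002, 0.62, 0.784, -0.002]
contact_force: [0.1, 0.7, -0.4]
gripper_width: -0.0002
gripper_force: 0.0
turn [-0.05  -0.003 -0.012] shift [-0.033  0.124  0.585] t 10.6 j [-0.367  0.392  1.616 -0.003  1.139 -0.599] F [ 0.15   0.747 -0.376]
```

View pics/z7.png

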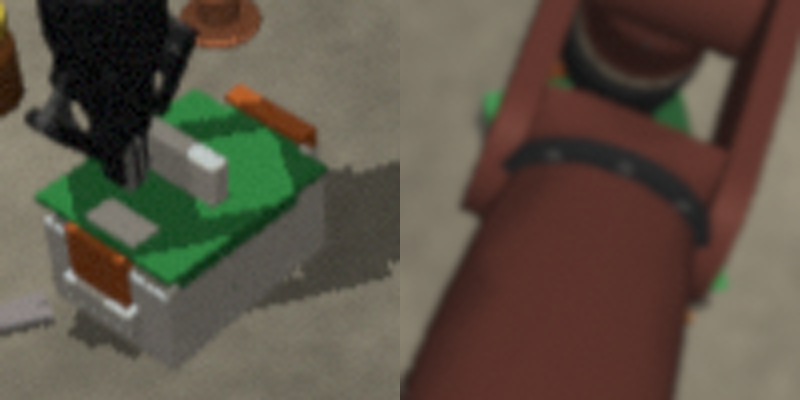

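The lid rests on the catch's ramp with its tongue still under the hook, and the shut fingers hang above the patch. Pressing slowly now.

```bash
python3 -m inch '[[[0,0,0,-0.03,0.06,0.2,0],[0,0,0,-0.03,0.12,0.4,0],[0,0,0,-0.03,0.12,0.55,0],[0,0,0,-0.03,0.12,0.65,0],[0,0,0,-0.03,0.12,0.7,0]]]'
python3 -m inch '[[[0,0,0,0,0,0.03,0],[0,0,0,0,0,0.06,0],[0,0,0,0,0,0.09,0],[0,0,0,0,0,0.12,0],[0,0,0,0,0,0.15,0]]]'
```

```text
time: 11.12
tcp_pos: [0.6383, -0.1689, 0.0895]
orientation: [-0.002, 0.62, 0.785, -0.002]
contact_force: [-0.1, -0.1, 0.1]
gripper_width: 0.0
gripper_force: 0.0
time: 11.53
tcp_pos: [0.6394, -0.1693, 0.0854]
orientation: [-0.001, 0.62, 0.785, -0.002]
contact_force: [0.1, 0.4, 0.9]
gripper_width: 0.0001
gripper_force: 0.1
```

```bash
for i in 1 ; do python3 -m inch '[[[0,0,0,0,0,0.03,0],[0,0,0,0,0,0.06,0],[0,0,0,0,0,0.09,0],[0,0,0,0,0,0.12,0],[0,0,0,0,0,0.12,0]]]' | egrep "pos|force"; done
python3 -m inch '[[[0,0,0,0,0,0.03,0],[0,0,0,0,0,0.06,0],[0,0,0,0,0,0.06,0]]]' | egrep "pos|contact"
```

```text
tcp_pos: [0.6399, -0.1695, 0.0844]
contact_force: [-5.3, 2.2, 13.9]
gripper_force: 7.2
tcp_pos: [0.6401, -0.1698, 0.0833]
contact_force: [-8.1, 2.7, 19.1]
```

```bash
python3 -m inch '[[[0,0,0,0,0,0.03,0],[0,0,0,0,0,0.06,0],[0,0,0,0,0,0.06,0]]]' | egrep "pos|contact"
python3 -m inch '[[[0,0,0,0,0,0.03,0],[0,0,0,0,0,0.06,0],[0,0,0,0,0,0.06,0]]]' | egrep "pos|contact"
```

```text
tcp_pos: [0.6403, -0.1699, 0.0824]
contact_force: [-10.7, 3.7, 24.3]
tcp_pos: [0.6405, -0.17, 0.0821]
contact_force: [-14.1, 3.3, 32.9]
```

```bash
python3 -m inch '[[[0,0,0,0,0,0.03,0],[0,0,0,0,0,0.06,0],[0,0,0,0,0,0.06,0]]]' | egrep "pos|contact"
```

```text
tcp_pos: [0.6417, -0.1702, 0.0751]
contact_force: [-3.6, 0.4, 10.9]
```

```bash
python3 -m inch '[[[0,0,0,0,0,0.03,0],[0,0,0,0,0,0.06,0],[0,0,0,0,0,0.09,0],[0,0,0,0,0,0.09,0]]]' | egrep "pos|contact"
python3 -m inch '[[[0,0,0,0,0,0.03,0],[0,0,0,0,0,0.06,0],[0,0,0,0,0,0.06,0]]]' | egrep "pos|contact"
```

```text
tcp_pos: [0.6417, -0.1702, 0.075]
contact_force: [-9.7, 3.6, 27.6]
tcp_pos: [0.6418, -0.1702, 0.0749]
contact_force: [-14.1, 3.5, 37.3]
```

Solid at z = 75 mm, which is lid on rim. Easing off, then a clear look.

```bash
python3 -m inch '[[[0,0,0,0,0,-0.2,0],[0,0,0,0,0,-0.6,0],[0,0,0,0,0,-1.4,0],[0,0,0,0,0,-2.2,0],[0,0,0,0,0,-3,0]]]' | egrep "pos|contact"
python3 -m inch '[[[0,0,0,-0.8,-0.8,-0.6,0],[0,0,0,-0.8,-1.6,-0.6,0],[0,0,0,-0.8,-2.4,-0.6,0],[0,0,0,-0.8,-3.2,-0.6,0],[0,0,0,-0.8,-4,-0.6,0]]]' | egrep "pos|contact"
python3 -m inch '[[[0,0,0,0.5,-0.8,0,0],[0,0,0,1,-1.6,0,0],[0,0,0,1.5,-1.6,0,0],[0,0,0,2,-1.6,0,0],[0,0,0,2,-1.6,0,0]]]' | egrep "pos|contact"
python3 - <<'E'
from fit import *
P=[bot.capture(n) for n in("scene","top")]
M=R.from_euler('z',13.4,degrees=True).as_matrix()
vis=[]
for p,c in zip(P,[(250,210),(395,205)]):
    f=cv2.resize(p["frame"][c[1]-50:c[1]+50,c[0]-50:c[0]+50],None,fx=4,fy=4,interpolation=2)
    vis.append(f)
    m=cv2.inRange(cv2.cvtColor(p["frame"],cv2.COLOR_BGR2HSV),(45,90,40),(85,255,255))
cv2.imwrite("pics/z8.png",np.hstack(vis))
for k in ("catch_nose","lid_press","lid_tongue","hook_mouth","lid_handle"):
    for p in P:
        for d in bot.tip_of(p,k)[:4]:
            X=M.T@(at_z(p,d["at"],dict(catch_nose=.076,lid_press=.075,lid_handle=.099).get(k,.07))-[.5865,-.182,0])
            if abs(X[0])<.1 and abs(X[1])<.07: print(k,p["shot"],round(d["score"],2),np.round(X*1e3,1))
E
```

```text
tcp_pos: [0.6387, -0.1688, 0.1847]
contact_force: [0.2, -0.3, -0.8]
tcp_pos: [0.4898, -0.2375, 0.209]
contact_force: [0.7, 0.2, 0.3]
tcp_pos: [0.4087, -0.1715, 0.2085]
contact_force: [0.7, 0.1, 0.5]
catch_nose 19 0.47 [76.2 -0.7 76. ]
catch_nose 20 0.68 [71.   2.2 76. ]
lid_press 19 0.89 [48.5  1.5 75. ]
lid_press 20 0.8 [55.1 -8.2 75. ]
lid_tongue 19 0.73 [-80.   -4.5  70. ]
lid_tongue 20 0.57 [-87.1  -3.1  70. ]
hook_mouth 19 0.93 [-73.6  -5.3  70. ]
hook_mouth 20 0.64 [56.1 -0.7 70. ]
lid_handle 19 0.9 [ -3.7 -14.3  99. ]
lid_handle 20 0.7 [-4.7  5.  99. ]
```

View pics/z8.png

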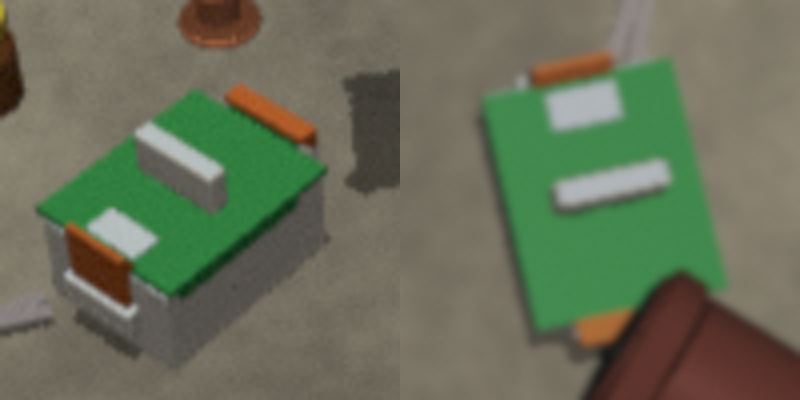

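```bash
python3 - <<'E'
from fit import *
P=[bot.capture(n) for n in("scene","top")]
W=[]
for p,c,n in zip(P,[(250+(122-200)/4,210+(233-200)/4),(395+(583-600)/4,205+(105-200)/4)],("scene","top")):
    h=lambda f:cv2.cvtColor(f,cv2.COLOR_BGR2HSV)
    w=cv2.inRange(h(p["frame"]),(0,0,100),(180,70,255)); nn,lab,st,ce=cv2.connectedComponentsWithStats(w)
    i=1+np.argmin(np.linalg.norm(ce[1:]-c,axis=1)); print(ce[i],st[i]); W.append((p,ce[i]))
    f0=cv2.imread(f"pics/{n}0.png")
    for f in (f0,p["frame"]):
        o=cv2.inRange(h(f),(3,120,60),(16,255,255)); o[:, :200]=0; nn,lab,st,ce=cv2.connectedComponentsWithStats(o)
        for j in range(1,nn):
            if st[j,4]>30 and np.linalg.norm(ce[j]-[c[0],c[1]])<70: print(n,np.round(ce[j],2),st[j])
print("patch tri",tri(W)*1e3)
M=R.from_euler('z',13.4,degrees=True).as_matrix()
for z in (75,79,83): print(z,[(M.T@(at_z(p,u,z/1e3)-[.5865,-.182,0]))*1e3 for p,u in W])
print([proj(P[0],np.array([.5865,-.182,0])+M@[x,0,.083]) for x in (.074,.077)])
E
```

```text
[230.155  218.0775] [222 212  18  13 129]
scene [253.91 158.82] [243 147  22  25 427]
scene [267.69 188.19] [256 181  23  15 134]
scene [224.25 225.42] [217 216  16  20 175]
scene [253.92 158.74] [243 147  22  25 426]
scene [267.69 188.19] [256 181  23  15 134]
scene [224.41 225.69] [217 216  16  20 170]
[390.4129 180.8209] [381 175  20  13 201]
top [387.66 171.73] [378 168  20   8  98]
top [403.18 235.5 ] [390 230  28  12 174]
top [387.54 171.58] [378 168  20   8  92]
top [395.71 237.09] [389 233  15   9  82]
patch tri [ 642.7644 -171.6198   74.9262]
75 [array([57.2409, -3.0225, 75.    ]), array([57.0389, -2.8104, 75.    ])]
79 [array([59.7587,  0.0714, 79.    ]), array([56.2882, -2.0493, 79.    ])]
83 [array([62.2765,  3.1653, 83.    ]), array([55.5374, -1.2883, 83.    ])]
[array([[226.0057, 220.0381]]), array([[225.1638, 220.6876]])]
```

The patch triangulates to z = 74.9 mm (75 expected when closed). The catch is back at its rest position to within 0.3 px, and the gripper is clear.

```bash
python3 -c "
from rig import bot
print(bot.finish_job())"
```

```text
the job is handed in; nothing more can be done
None
```

The tub is closed and handed in: the lid's tongue is under the hook, the catch has snapped over the other end, and the lid sits on the rim at 74.9 mm (75 expected) with the gripper clear and no other object touched.

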